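Clear the lid and hold it at its balance point

TASK

The chest's lid has to be held at its balance point so that a lid stay can be fitted. First take the wooden template off the lid and hang it by its eye on the free middle peg of the peg rail; then swing the lid up by its bar handle until it stands plumb upright over its hinge, never letting it go over backwards, and finish while still gripping the bar and holding the lid still there, with the template still hanging and the loose tools around left where they are.

Things in the scene. Friction and masses are not known exactly. Their poses are not given: they have to be found in the camera images.
- template_grip (a point): Plywood template lying on the lid, 10 mm thick, 143 mm long, 40-85 g: strip 30 mm wide with a round eye at one end (ring 52 mm outside, through hole 32 mm). This point: on the strip, near the centre of mass, half-way through the thickness. x along the strip to the eye, y across it, z out of the plate. The strip runs from 62 mm behind this point to 32 mm ahead of it.
- template_eye (a point): Centre of the template's eye (through hole 32 mm diameter), half-way through the thickness, 55 mm from template_grip along +x. Same axes as template_grip.
- peg_root (a point): Root of the free middle peg (10 mm dowel, slanting 45 deg up and out to -x) on the front face of the fixed peg rail, 190 mm above the bench. x into the rail, away from the robot; y along it; z up. Rail 260 mm long, 18 thick, 165 to 215 mm above the bench, on posts at y = +-115 mm. Like pegs at y = +-80 mm carry a square and an awl, fixed.
- peg_tip (a point): Free end of the middle peg: 42 mm out (-x) and 42 mm up from peg_root (its round end 5 mm further). The template, held flat with its eye towards +x, passes over it and down along the peg; let go, its tail swings down and it slides to the rail and hangs with its eye up. Same axes as peg_root.
- lid_bar (a point): Middle of the lid's bar handle: round steel bar, 12 mm diameter, 110 mm long, 45 mm clear of the lid's front edge on two 8 mm stems at y = +-50 mm. Moves with the lid: x from bar to hinge, y along the bar, z out of the lid's upper face. Lid shut: bar on the robot's side of the chest, 87 mm above the bench. The bar can turn between the fingers as the lid swings.
- lid_hinge (a point): Middle of the hinge line, back rim of the chest, 87 mm above the bench, 195 mm from the bar's axis. Fixed: y along the hinge, x away from the robot, z up. Chest 150 deep, 240 wide, 80 mm high, fixed. Lid 146 x 246 x 14 mm, 0.3 to 0.54 kg; bar, centre of mass and hinge lie in its middle plane; upper face 94 mm above the bench when shut.
- lid (a joint): Lid angle, rad: 0 shut, grows as the front edge rises, 1.571 plumb upright = balance point (centre of mass over the hinge), stop at 2.2 leaning back. The hinge is almost frictionless: let go below 1.571 the lid falls shut, beyond it falls back.
- jar: Bystander: small amber jar, 52 mm diameter, 55 mm high, loose on the bench; origin at the centre of its underside. Leave alone.
- plane: Bystander: block plane, 45 by 150 mm, 50 mm high, loose; origin at its underside, long along its y. Leave alone.
- mallet: Bystander: round wooden mallet lying along its y, 180 mm long, 60 mm high, loose; origin at its underside half-way along, head towards its -y. Leave alone.
Things that resemble listed ones, but are neither listed nor needed, are in the scene too. What is meant by the part that bears template_grip is not purple or white, and is the smaller of those in its own colour.

How it is judged:
On the way, in this order (a step that is already met when the one before it is completed fails the run):
1. the template hangs by its eye on the middle peg, let go (distance between template_eye and peg_root below 0.03 m and angle between template_eye's own x axis and vertical below 0.5 rad and contact force between the fingers and template below 0.05 N), for 0.4 s.
2. the lid is held by the gripper at its balance point (value of joint lid between 1.5108 and 1.6308 rad and velocity of joint lid between -0.08 and 0.08 rad/s and contact force between the fingers and lid above 1 N), for 0.3 s.
At the end, for the whole second after the job is handed in: The lid is held by the fingers (contact force over 1 N), still (under 0.08 rad/s) and within 0.06 rad of plumb upright (lid joint 1.571 rad); the template hangs on the middle peg untouched: its eye centre within 30 mm of the peg's root and its eye end up, within 0.5 rad of vertical (all of step 1 and all of step 2); the arm keeps its last pose, push and grip.
It fails at once if the lid goes over backwards (joint beyond 1.95 rad) (value of joint lid above 1.95 rad).
It fails at once if a loose bystander (jar, plane or mallet) is pushed more than 30 mm (distance of any of jar, plane, mallet from where it was at the start of the episode above 0.03 m).
It also fails if it takes over 72 s, if anything falls off the work surface, if the arm or the gripper's body presses on something with over 40 N, if the wrist force passes 120 N, or if a joint passes its speed limit or range.

ROBOT

A 6-joint arm with a two-finger parallel gripper is mounted at the origin on the work surface. World frame = base frame: x ahead of the robot, y to its left, z up, the work surface at z = 0. Lengths are in m, angles in rad, forces in N, time in s.
With the tool pointing down it reaches from about 0.3 to 0.775 m from the base axis. Payload 14.6 kg.
Tool frame: the origin (TCP) lies on the centre line of the jaws, within the pads' length; the fingertips stand 25 mm ahead of it and the grasp point (between the pads) lies 6 mm ahead of it (ctrl.tip_reach is the distance from the TCP to the fingertips, in m); z points along the fingers, y is the line along which they close (so a half turn about z gives the same grasp; the last joint's range is limited). The gripper opens to 94 mm and grips with 3 to 60 N. Pads are 16 mm wide; open, the fingers measure 119 mm over their backs; the gripper's body (75 mm by 177 mm) begins 78 mm behind the grasp point.
Start: joints at [-1.239, 0.3, 1.521, -0, 1.321, -0.067], TCP at [0.214, -0.507, 0.23] pointing down, gripper open.
Joint ranges: [-3.03, 3.03], [-0.79, 2.21], [0.23, 2.52], [-1.04, 4.18], [0, 3.07], [-2.55, 2.55]. Speed limits (rad/s): [2.22, 2.22, 2.57, 3.14, 3.14, 3.14].

INTERFACE

Orientations are given as [roll, pitch, yaw] about the fixed x, y, z axes, in that order (R = Rz(yaw) Ry(pitch) Rx(roll)).
In Python, from station import ctrl gives the robot as it stands. The module is installed in compiled form; this text tells all that it offers.
- The arm moves only by the tool apply_moves, never from a script. Its argument "deltas" is a list of rows, each a list of 7 numbers: the closure in counts, from 0 (fully open) to 255 (shut), then the shift along the world's x, y, z in cm, then the turn, a rotation vector about the world's x, y, z in rad. In form: [[jaw, tx, ty, tz, ax, ay, az], ...]. A call has 1 to 10 rows; each row shifts and turns the commanded pose from where the row before left it; what a row does not reach is not made up. A row lasts 1/10 s, in which the tool goes at most 50 mm and 8.59 degrees, less where a joint would pass 70% of its speed; a pose out of reach is approached as far as the arm can. A call with a gripper value outside its range is refused whole. The fingers move at their own pace and stop on an object; "grip_force" is the grip in N (left out, the last holds). Time passes only in rows, so rows that do not move let the fingers close. It gives the time, the measured TCP pose, the force, the opening and the grip force at its end, in the units of the state.
- ctrl.get_obs(): the state, without advancing time (a new reading comes with each control period).
- ctrl.camera(name): name is "side" or "top"; returns a dict with "img" (400x640x3 uint8, red, green, blue), "K" (3x3 intrinsics, pixels), "k1" (the pictures are not rectified: a ray, as slopes to the right and down, at radius r is drawn at 1 + k1 r^2 times it, then the intrinsics apply), "pose" (4x4, takes a point from camera to world coordinates). Camera axes: x right, y up, looking along -z (the intrinsics and any distortion apply to the point x, -y, -z); pixel columns grow to the right and rows downward; lengths in m; the calibration is good to about 2 mm. A picture is of the moment at which its call begins. There is no depth.
- ctrl.hand_in(): hands the job in; it is judged then, once.
The state is a dict: "time_s": time; "qpos": joint angles; "joint_vel": joint speeds; "tau": joint torques, N m; "ee_pos": TCP position; "eef_rot": TCP orientation; "force": force on the tool from outside, world axes, zero at the start; "moment": the same for the moment, N m; "grip_width": finger opening in m; "grip_force": force on a finger pad.
Only numpy, scipy, OpenCV 4.12 (cv2) and the standard library are available. Lean on these libraries where they do the work, as an engineer would, in place of code of your own. Each camera call takes 0.05 s, during which the arm holds its last target. There are 200 camera calls.

## Working session

There is one attempt and no reset: what is moved stays moved. The work goes in short steps, Python scripts to look and compute and a tool call to move; the robot and the scene stay as the last step left them, time stands still between calls to the robot, and variables do not carry over. Pictures are saved under pics/ and viewed, at most 14 in all, crops included, and the job is handed in when it is done.

Besides the shell and the picture viewer there is one more tool, called after "Call:" as a command line: name --pt "numbers of a row" for each row, then --argument value for the rest. apply_moves: Moves the arm, as the interface text tells. Its arguments: {"type":"object","properties":{"deltas":{"type":"array"},"grip_force":{"type":"number"}},"required":["deltas"]}

```bash
mkdir -p pics; cat > h.py <<'E'
import numpy as np, cv2
from station import ctrl
def cam(n):
    return ctrl.camera(n)
def save(c,f,crop=None,s=1):
    im=c["img"][:,:,::-1]
    if crop: x0,y0,x1,y1=crop; im=im[y0:y1,x0:x1]
    if s!=1: im=cv2.resize(im,None,fx=s,fy=s,interpolation=cv2.INTER_CUBIC)
    cv2.imwrite(f,im)
def ray(c,u,v):
    K=c["K"]; d=np.array([(u-K[0,2])/K[0,0],(v-K[1,2])/K[1,1]]); p=d.copy()
    for _ in range(20): p=d/(1+c["k1"]*(p@p))
    P=c["pose"]; r=P[:3,:3]@np.array([p[0],-p[1],-1]); return P[:3,3],r/np.linalg.norm(r)
def onz(c,u,v,z):
    o,r=ray(c,u,v); return o+r*(z-o[2])/r[2]
def proj(c,X):
    P=c["pose"]; q=P[:3,:3].T@(np.array(X)-P[:3,3]); p=np.array([q[0],-q[1]])/-q[2]
    p=p*(1+c["k1"]*(p@p)); K=c["K"]; return p[0]*K[0,0]+K[0,2],p[1]*K[1,1]+K[1,2]
def tri(c1,p1,c2,p2):
    o1,r1=ray(c1,*p1);o2,r2=ray(c2,*p2)
    A=np.c_[r1,-r2]; t=np.linalg.lstsq(A,o2-o1,rcond=None)[0]
    a=o1+t[0]*r1;b=o2+t[1]*r2; return (a+b)/2,np.linalg.norm(a-b)
E
python3 - <<'E'
from h import *
for n in("top","side"):
    c=cam(n); save(c,f"pics/{n}0.png"); print(n,c["K"].tolist(),c["k1"],c["pose"].round(3).tolist())
print(ctrl.get_obs(), ctrl.tip_reach)
E
```

```text
top [[392.5039961170423, 0.0, 327.5589262346888], [0.0, 392.5039961170423, 198.23782813441574], [0.0, 0.0, 1.0]] -0.03931857021483483 [[0.008, 0.981, -0.192, 0.256], [-1.0, 0.009, 0.004, 0.038], [0.005, 0.192, 0.981, 1.431], [0.0, 0.0, 0.0, 1.0]]
side [[485.3230730698708, 0.0, 323.6423606968254], [0.0, 485.3230730698708, 197.42713357721712], [0.0, 0.0, 1.0]] -0.002126295004839176 [[0.993, 0.088, -0.085, 0.39], [-0.122, 0.75, -0.65, -1.007], [0.007, 0.655, 0.755, 1.351], [0.0, 0.0, 0.0, 1.0]]
{'time_s': 0.1, 'qpos': array([-1.23860878e+00,  3.00373594e-01,  1.52150510e+00,  3.88826179e-06,
        1.32067685e+00, -6.65863616e-02]), 'joint_vel': array([-0.00130669, -0.00215396, -0.00375362, -0.00044377,  0.0005064 ,
       -0.00151995]), 'tau': array([ 7.48025705e-04, -5.32635319e+01, -3.53282332e+01,  7.09504983e-02,
        2.34932452e-02, -8.35287005e-05]), 'ee_pos': array([ 0.21349873, -0.50665481,  0.22997194]), 'eef_rot': array([-3.14063215e+00, -6.78255422e-05,  3.98772910e-01]), 'force': array([ 0.32399603, -0.27586565,  0.26779819]), 'moment': array([ 0.04553796,  0.01773345, -0.07181046]), 'grip_force': 0.0, 'grip_width': 0.09402539218887095} 0.025
```

View pics/top0.png

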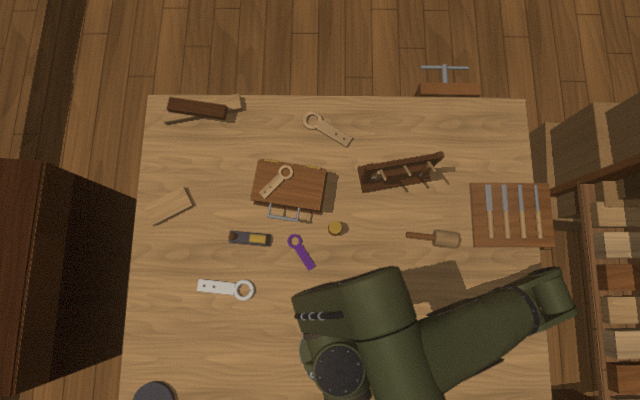

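View pics/side0.png

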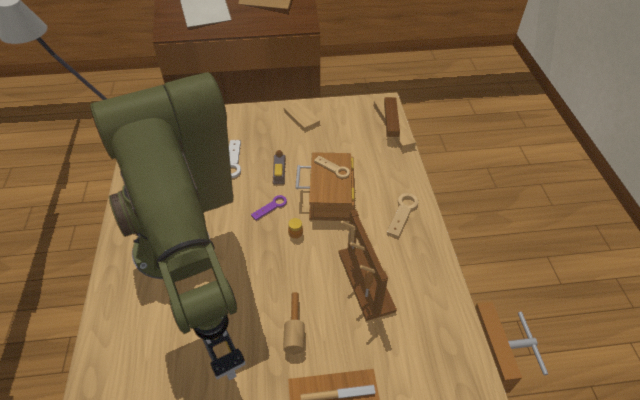

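The top view shows the chest at about (290,185) with the wooden template on its lid (eye at 286,172, tail at 263,194). The bar handle is at (290,217) and the rail at (402,172). In the side view the eye is at (342,171) and the rail at about (365,265).

```bash
python3 - <<'E'
from h import *
c=cam("top"); save(c,"pics/t1.png",(240,140,460,260),3.6)
s=cam("side"); save(s,"pics/s1.png",(280,140,420,330),3.1)
E
```

```text
(no output)
```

View pics/t1.png

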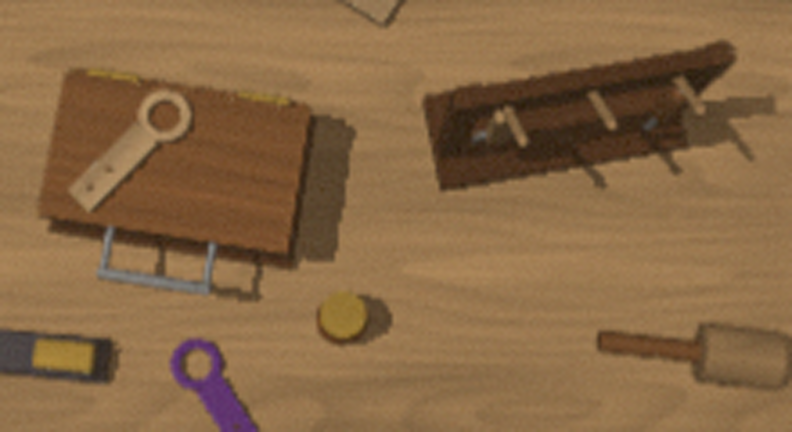

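View pics/s1.png

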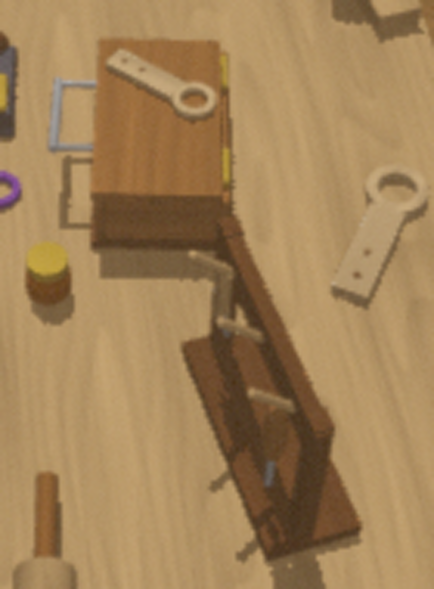

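The crops show the eye at crop (164,116) in top and (194,98) in side. The template tail is at (82,196) in top and (112,60) in side. The bar ends are at (103,275) and (208,290) in top. The middle peg tip is near (612,127) in top and (220,322) in side, with its root near (593,92).

```bash
python3 - <<'E'
from h import *
c=cam("top"); s=cam("side"); np.set_printoptions(precision=4,suppress=True)
T=lambda u,v:(240+u/3.6,140+v/3.6)
S=lambda u,v:(280+u/3.1,140+v/3.1)
for n,t,d in [("eye",(165,116),(195,98)),("tail",(80,199),(113,61)),("barL",(102,276),(57,80)),("barR",(209,291),(52,150)),("Ltip",(523,144),(190,253)),
 ("tip",(613,128),(219,322)),("root",(592,92),(263,340)),("Rtip",(701,112),(250,392)),("Rroot",(677,77),(294,408)),("railTL",(425,96),(225,213)),("railTR",(735,45),(331,430)),("lidBL",(72,68),(220,40)),("lidBR",(312,104),(222,195)),("lidFL",(40,216),(98,40)),("lidFR",(291,254),(93,193)),("jar",(343,314),(48,258))]:
    p,e=tri(c,T(*t),s,S(*d)); print(n,p,e)
print("eye z99",onz(c,*T(164,116),.099),onz(s,*S(195,98),.099)); print("tail",onz(c,*T(80,199),.099),onz(s,*S(113,61),.099))
for k in [(102,276),(209,291)]: print("bar87",onz(c,*T(*k),.087))
for k in [(57,80),(52,150)]: print("bar87s",onz(s,*S(*k),.087))
for k in [(72,68),(312,104),(40,216),(291,254)]: print("lid top",onz(c,*T(*k),.094))
for k in [(220,40),(222,195),(98,40),(93,193)]: print("lid side",onz(s,*S(*k),.094))
E
```

```text
eye [0.6108 0.18   0.1012] 0.005621171515860493
tail [0.5271 0.2604 0.0927] 0.0008141416046577025
barL [0.4554 0.2369 0.0916] 0.006878285161486453
barR [0.4416 0.1345 0.0841] 0.0043826871179502075
Ltip [ 0.5527 -0.1469  0.2353] 0.00482763037291303
tip [ 0.5681 -0.2268  0.2329] 0.003982760360213382
root [ 0.6137 -0.219   0.1858] 0.0033287068390772372
Rtip [ 0.5831 -0.3048  0.2341] 0.00389500141263813
Rroot [ 0.6281 -0.2973  0.1882] 0.0030960489608835413
railTL [ 0.6045 -0.0657  0.1909] 0.0012747985262027456
railTR [ 0.6492 -0.3425  0.22  ] 0.003218427267570397
lidBL [0.6566 0.2723 0.1013] 0.0018656144026993713
lidBR [0.6225 0.0369 0.0959] 0.0005287096459432723
lidFL [0.5118 0.2988 0.0916] 0.0038818719034084087
lidFR [0.4785 0.0563 0.0946] 0.008098609579619847
jar [0.4246 0.0051 0.053 ] 0.005079206500794787
eye z99 [0.6085 0.1809 0.099 ] [0.6141 0.1831 0.099 ]
tail [0.5254 0.2593 0.099 ] [0.5268 0.2543 0.099 ]
bar87 [0.4526 0.2372 0.087 ]
bar87 [0.439  0.1341 0.087 ]
bar87s [0.459  0.2424 0.087 ]
bar87s [0.4436 0.1325 0.087 ]
lid top [0.6578 0.2734 0.094 ]
lid top [0.6233 0.037  0.094 ]
lid top [0.5093 0.2981 0.094 ]
lid top [0.4745 0.0558 0.094 ]
lid side [0.6591 0.2801 0.094 ]
lid side [0.6226 0.0385 0.094 ]
lid side [0.5135 0.2969 0.094 ]
lid side [0.4825 0.0577 0.094 ]
```

Call:
apply_moves --pt "0 0 0 3 0 0 0" --pt "0 1.8 3.6 2 0 0 0.1" --pt "0 1.8 3.6 2 0 0 0.1" --pt "0 1.8 3.6 0 0 0 0.1" --pt "0 1.8 3.6 0 0 0 0.1" --pt "0 1.8 3.6 0 0 0 0.1" --pt "0 1.8 3.6 0 0 0 0.1" --pt "0 1.8 3.6 0 0 0 0.1" --pt "0 1.8 3.6 0 0 0 0.1" --pt "0 1.8 3.6 0 0 0 0.1" --grip_force 15

```text
time_s: 1.3
ee_pos: [0.3759, -0.1813, 0.3006]
eef_rot: [3.141, 0.0, 1.303]
force: [0.2, -0.0, 0.5]
grip_width: 0.0942
grip_force: 0.0
```

Call:
apply_moves --pt "0 1.8 3.6 0 0 0 0.1" --pt "0 1.8 3.6 0 0 0 0.1" --pt "0 1.8 3.6 0 0 0 0.1" --pt "0 1.8 3.6 0 0 0 0.1" --pt "0 1.8 3.6 0 0 0 0.1" --pt "0 1.8 3.6 0 0 0 0.1" --pt "0 1.8 3.6 0 0 0 0.1" --pt "0 1.8 3.6 0 0 0 0.1" --pt "0 1.8 3.6 0 0 0 0.1" --pt "0 0 0 0 0 0 0.1"

```text
time_s: 2.3
ee_pos: [0.5384, 0.1446, 0.2994]
eef_rot: [-3.141, -0.001, 2.306]
force: [-0.7, -0.2, -0.0]
grip_width: 0.0938
grip_force: 0.0
```

Call:
apply_moves --pt "60 0 0 0 0 0 0.1" --pt "60 0 0 0 0 0 0" --pt "60 0 0 0 0 0 0" --pt "60 0 0 0 0 0 0"

```text
time_s: 2.7
ee_pos: [0.5375, 0.141, 0.3006]
eef_rot: [3.141, 0.0, 2.396]
force: [0.1, 0.6, 0.6]
grip_width: 0.0718
grip_force: 0.0
```

Call:
apply_moves --pt "60 1.6 3.9 0 0 0 0.02" --pt "60 1.65 3.85 0 0 0 0" --pt "60 0 0 -4.5 0 0 0" --pt "60 0 0 -4.5 0 0 0" --pt "60 0 0 -4 0 0 0" --pt "60 0 0 0 0 0 0" --pt "60 0 0 0 0 0 0"

```text
time_s: 3.4
ee_pos: [0.5705, 0.2186, 0.1718]
eef_rot: [3.141, 0.0, 2.418]
force: [0.7, -0.6, 0.7]
grip_width: 0.0722
grip_force: 0.0
```

```bash
python3 - <<'E'
from h import *
s=cam("side"); save(s,"pics/s2.png",(270,90,420,230),4)
print(ctrl.get_obs()["ee_pos"], proj(s,[.57,.2185,.104]),proj(s,[.611,.182,.104]))
E
```

```text
[0.57095628 0.21879955 0.17300189] (np.float64(329.4428182250845), np.float64(164.64448122094961)) (np.float64(342.15137907494363), np.float64(170.92415586541873))
```

View pics/s2.png

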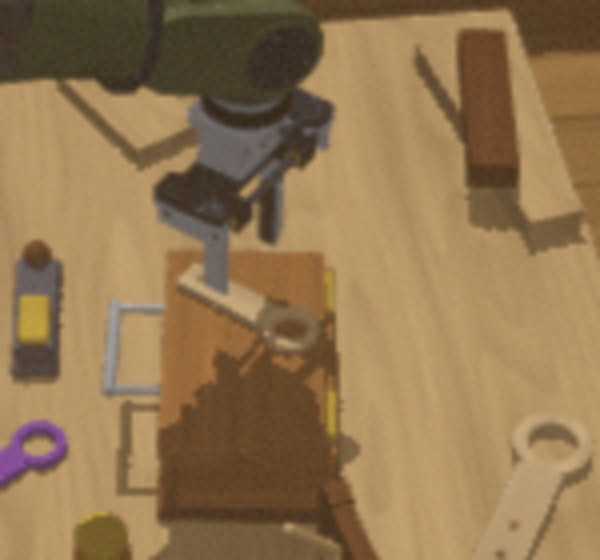

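The gripper straddles the strip and lines up with it: fingers at crop (215,285) and (268,235), eye at (290,325). I'll descend and grip.

Call:
apply_moves --pt "60 0 0 -3 0 0 0" --pt "60 0 0 -1.2 0 0 0" --pt "60 0 0 -0.6 0 0 0" --pt "60 0 0 -0.3 0 0 0" --pt "200 0 0 0 0 0 0" --pt "200 0 0 0 0 0 0" --pt "200 0 0 0 0 0 0" --pt "200 0 0 0 0 0 0" --pt "200 0 0 0 0 0 0" --pt "200 0 0 0 0 0 0"

```text
time_s: 4.45
ee_pos: [0.5701, 0.2187, 0.1196]
eef_rot: [3.141, 0.0, 2.419]
force: [-0.1, 0.4, 1.2]
grip_width: 0.0298
grip_force: 14.8
```

Call:
apply_moves --pt "200 0 0 2 0 0 0" --pt "200 0 0 5 0 0 0" --pt "200 0 0 5 0 0 0" --pt "200 0 0 5 0 0 0" --pt "200 0 0 2 0 0 0" --pt "200 -1 -3.5 0 0 0 0.1" --pt "200 -1 -3.5 0 0 0 0.1" --pt "200 -1 -3.5 0 0 0 0.1" --pt "200 -1 -3.5 0 0 0 0.1" --pt "200 -1 -3.5 0 0 0 0.1"

```text
time_s: 5.45
ee_pos: [0.5194, 0.0424, 0.3095]
eef_rot: [-3.142, 0.0, 2.923]
force: [-0.5, -0.6, 0.3]
grip_width: 0.0296
grip_force: 14.8
```

Call:
apply_moves --pt "200 -1 -3.5 0 0 0 0.1" --pt "200 -1 -3.5 0 0 0 0.1" --pt "200 0 -3.5 0 0 0 0.1" --pt "200 0 -3.5 0 0 0 0.1" --pt "200 0 -3.5 0 0 0 0" --pt "200 0 -3.5 0 0 0 0" --pt "200 0 -3.5 0 0 0 0" --pt "200 0 -3 0 0 0 0" --pt "200 0 0 0 0 0 0" --pt "200 0 0 0 0 0 0"

```text
time_s: 6.45
ee_pos: [0.4999, -0.2315, 0.3092]
eef_rot: [3.141, -0.0, -2.965]
force: [-0.2, 0.6, -0.6]
grip_width: 0.0299
grip_force: 14.8
```

```bash
python3 - <<'E'
from h import *
s=cam("side"); save(s,"pics/s3.png",(290,170,440,310),4)
c=cam("top"); save(c,"pics/t3.png",(340,120,480,220),4)
im=np.hstack([cv2.copyMakeBorder(cv2.imread(f)[:480],0,480-min(480,cv2.imread(f).shape[0]),0,0,0) for f in("pics/s3.png","pics/t3.png")])
print(im.shape); im=cv2.resize(im,None,fx=.68,fy=.68); cv2.imwrite("pics/both3.png",im)
o=ctrl.get_obs(); print(o["ee_pos"],o["eef_rot"])
E
```

```text
(480, 1160, 3)
[ 0.50013313 -0.23054224  0.30951955] [ 3.14149143e+00  5.30860229e-05 -2.96371402e+00]
```

View pics/both3.png

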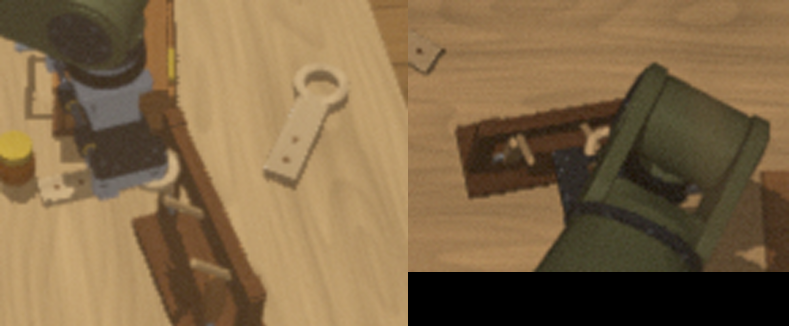

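The plate is held flat with its tail at crop (42,190). The eye ring sits in front of the rail, its right edge at about (180,165), near the left of the middle peg. I'll check this against the prediction.

```bash
python3 - <<'E'
from h import *
np.set_printoptions(precision=4,suppress=True)
s=cam("side"); c=cam("top"); z=.2895
f=lambda u,v:(290+u/2.72,170+v/2.72)
print("tail L,R corner", onz(s,*f(38,181),z+.005),onz(s,*f(43,205),z-.005))
print("ring right edge", onz(s,*f(180,168),z))
print("ring bottom", onz(s,*f(160,191),z))
g=np.array([.5,-.231,z]);ux=np.array([.985,.176,0]);uy=np.array([-.176,.985,0])
inv=lambda X:(np.array(proj(s,X))-[290,170])*2.72
print("pred eye",inv(g+.055*ux),"ringR",inv(g+.081*ux),"ring low",inv(g+.055*ux-.026*uy-[0,0,.005]),"tailR",inv(g-.062*ux-.015*uy-[0,0,.005]),"tailL",inv(g-.062*ux+.015*uy+[0,0,.005]))
for n,X in [("tip",[.5695,-.227,.232]),("tipend",[.566,-.2276,.2355]),("root",[.611,-.2195,.19])]: print(n,inv(X), np.array(proj(c,X)))
cv2.imwrite("pics/z.png",cv2.resize(s["img"][210:260,300:380,::-1],None,fx=9,fy=9,interpolation=cv2.INTER_CUBIC))
E
```

```text
tail L,R corner [ 0.4391 -0.2308  0.2945] [ 0.4417 -0.2531  0.2845]
ring right edge [ 0.5823 -0.2277  0.2895]
ring bottom [ 0.558  -0.2534  0.2895]
pred eye [151.2835 165.596 ] ringR [175.7064 159.6127] ring low [159.5162 188.6595] tailR [ 43.2297 207.9936] tailL [ 34.7919 178.3413]
tip [164.4744 202.0622] [410.2254 174.5599]
tipend [161.3833 200.8865] [410.6872 175.3602]
root [199.9136 215.5513] [404.8246 165.5008]
```

View pics/z.png

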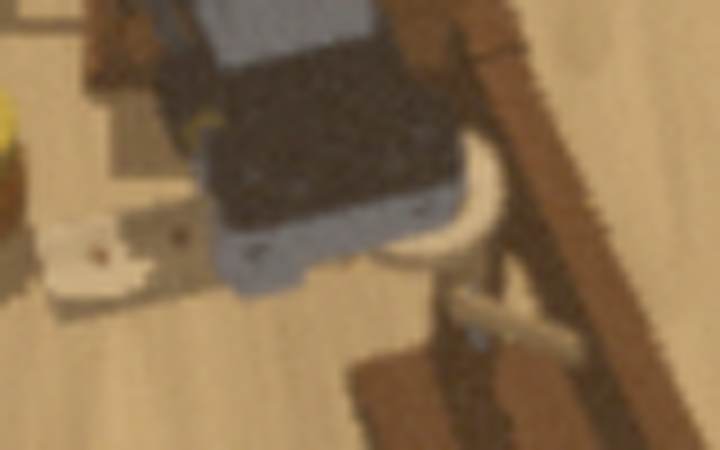

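The ring's right edge is at (505,185) and the peg end at (447,295), both within about 3 mm of the prediction. I'll move onto the peg axis and then down along it.

Call:
apply_moves --pt "200 -0.6 -0.8 0 0 0 0" --pt "200 0 0 -2 0 0 0" --pt "200 0 0 -1.7 0 0 0" --pt "200 0.5 0.09 -0.5 0 0 0" --pt "200 0.5 0.09 -0.5 0 0 0" --pt "200 0.5 0.09 -0.5 0 0 0" --pt "200 0 0 0 0 0 0"

```text
time_s: 7.35
ee_pos: [0.5096, -0.2364, 0.2571]
eef_rot: [3.141, -0.0, -2.964]
force: [0.1, 0.4, 0.1]
grip_width: 0.0298
grip_force: 14.8
```

Call:
apply_moves --pt "200 0.5 0.09 -0.5 0 0 0" --pt "200 0.5 0.09 -0.5 0 0 0" --pt "200 0.5 0.09 -0.5 0 0 0" --pt "200 0.1 0 -0.2 0 0 0" --pt "200 0 0 0 0 0 0"

```text
time_s: 7.85
ee_pos: [0.5251, -0.2338, 0.24]
eef_rot: [3.141, -0.001, -2.964]
force: [0.9, 0.2, -0.6]
grip_width: 0.0297
grip_force: 14.8
```

```bash
python3 - <<'E'
from h import *
s=cam("side");c=cam("top")
a=cv2.resize(s["img"][200:260,310:390,::-1],None,fx=7,fy=7,interpolation=cv2.INTER_CUBIC)
b=cv2.resize(c["img"][140:200,360:450,::-1],None,fx=2.5,fy=2.5)
b=cv2.copyMakeBorder(b,0,a.shape[0]-b.shape[0],0,0,0)
cv2.imwrite("pics/z4.png",np.hstack([a,b])); o=ctrl.get_obs(); print(o["ee_pos"],o["force"],o["grip_width"])
E
```

```text
[ 0.52504239 -0.23397612  0.24053976] [ 0.39657827  0.05525246 -0.6756436 ] 0.030016033909784478
```

View pics/z4.png

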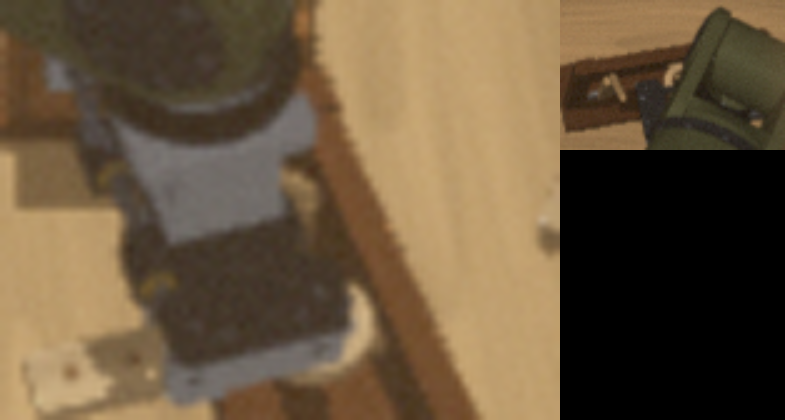

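Call:
apply_moves --pt "90 0 0 0 0 0 0" --pt "90 0 0 0 0 0 0" --pt "90 0 0 0 0 0 0" --pt "90 0 0 0 0 0 0" --pt "90 0 0 0 0 0 0" --pt "90 0 0 0 0 0 0" --pt "90 0 0 4 0 0 0" --pt "90 0 0 5 0 0 0" --pt "90 -3 0 3 0 0 0" --pt "90 -4 2 0 0 0 0"

```text
time_s: 8.95
ee_pos: [0.4553, -0.215, 0.3638]
eef_rot: [-3.138, 0.004, -2.965]
force: [0.9, -0.2, 0.5]
grip_width: 0.0607
grip_force: 0.0
```

Call:
apply_moves --pt "90 -1 4.5 0 0 0 -0.1" --pt "90 0 4.5 0 0 0 -0.1" --pt "90 0 4.5 0 0 0 -0.1" --pt "90 0 4.5 0 0 0 -0.05" --pt "90 0 0 0 0 0 0" --pt "90 0 0 0 0 0 0"

```text
time_s: 9.55
ee_pos: [0.4451, -0.0333, 0.3607]
eef_rot: [-3.141, 0.001, 2.971]
force: [0.3, -0.5, -0.2]
grip_width: 0.0606
grip_force: 0.0
```

```bash
python3 - <<'E'
from h import *
s=cam("side");c=cam("top")
a=cv2.resize(s["img"][180:330,310:410,::-1],None,fx=4,fy=4,interpolation=cv2.INTER_CUBIC)
b=cv2.resize(c["img"][140:220,350:450,::-1],None,fx=4,fy=4)
b=cv2.copyMakeBorder(b,0,a.shape[0]-b.shape[0],0,0,0)
cv2.imwrite("pics/z5.png",np.hstack([a,b])); o=ctrl.get_obs(); print(o["ee_pos"],o["eef_rot"],o["force"],o["grip_width"],o["qpos"])
E
```

```text
[ 0.44511019 -0.03461822  0.36041908] [-3.14143730e+00 -5.11554205e-05  2.96869247e+00] [-0.12589969 -0.82714542 -0.22198289] 0.06090199754991565 [-1.59604228e-01 -6.29954211e-03  1.57360481e+00 -1.54661016e-04
  1.57434060e+00 -1.55750092e+00]
```

View pics/z5.png

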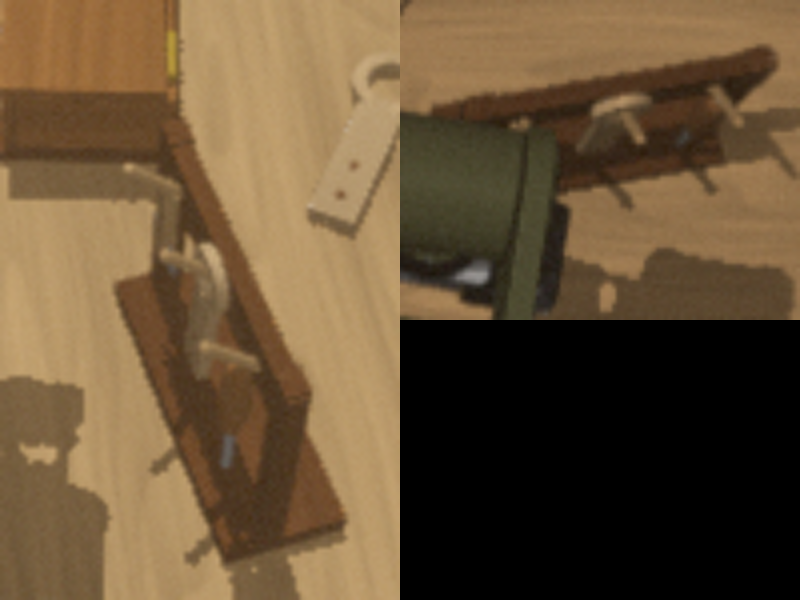

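The template hangs on the middle peg: ring at (215,275) in the side half and (622,105) in the top half. The tail points down in the side view, at (203,372). I'll verify that it is plumb.

```bash
python3 - <<'E'
from h import *
np.set_printoptions(precision=4,suppress=True)
s=cam("side");c=cam("top")
S=lambda u,v:(310+u/4,180+v/4); T=lambda u,v:(350+(u-400)/4,140+v/4)
print(tri(s,S(202,375),c,T(584,148)), tri(s,S(212,272),c,T(622,106)))
print(tri(s,S(207,243),c,T(622,97)))
E
```

```text
(array([ 0.6099, -0.215 ,  0.0493]), np.float64(0.004517724961899558)) (array([ 0.6074, -0.2201,  0.1968]), np.float64(0.0032769691995550828))
(array([ 0.6046, -0.2143,  0.226 ]), np.float64(0.000506298573891764))
```

Call:
apply_moves --pt "130 0 2.2 0 0 0 -0.14" --pt "130 0 2.2 0 0 0 -0.14" --pt "130 0 2.2 0 0 0 -0.14" --pt "130 0 2.2 0 0 0 -0.14" --pt "130 0 2.2 0 0 0 -0.14" --pt "130 0 2.2 0 0 0 -0.14" --pt "130 0 2.2 0 0 0 -0.14" --pt "130 0 2.2 0 0 0 -0.14" --pt "130 0 2.2 0 0 0 -0.14" --pt "130 0.3 2.2 0 0 0 -0.14"

```text
time_s: 10.75
ee_pos: [0.4484, 0.1861, 0.3604]
eef_rot: [3.142, 0.0, 1.562]
force: [0.4, 0.5, 0.2]
grip_width: 0.046
grip_force: 0.0
```

Call:
apply_moves --pt "130 0 0 -4 0 0 -0.14" --pt "130 0 0 -5 0 0 0" --pt "130 0 0 -5 0 0 0" --pt "130 0 0 -4 0 0 0" --pt "130 0 0 0 0 0 0" --pt "130 0 0 0 0 0 0" --pt "130 0 0 0 0 0 0"

```text
time_s: 11.45
ee_pos: [0.4493, 0.1861, 0.1829]
eef_rot: [3.139, -0.002, 1.428]
force: [0.5, 0.7, -0.6]
grip_width: 0.0459
grip_force: 0.0
```

```bash
python3 - <<'E'
from h import *
s=cam("side");c=cam("top")
a=cv2.resize(s["img"][120:230,260:390,::-1],None,fx=6,fy=5.45,interpolation=cv2.INTER_CUBIC)
cv2.imwrite("pics/z6.png",a); o=ctrl.get_obs(); print(o["ee_pos"],o["eef_rot"],o["force"],o["grip_width"])
E
```

```text
[0.44894245 0.18617826 0.18249018] [ 3.13861909e+00 -1.47044656e-03  1.42857773e+00] [-0.81599772 -0.26465522 -0.500216  ] 0.045734577759365166
```

View pics/z6.png

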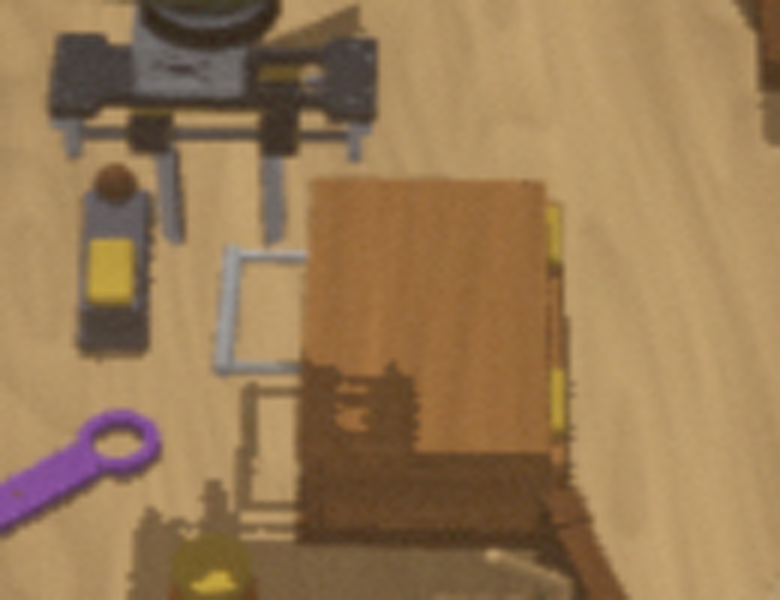

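The fingers, at crop (172,240) and (273,240), straddle the bar at (227,310) once they are lowered. I'll descend and grip.

Call:
apply_moves --pt "130 0 0 -3 0 0 0" --pt "130 0 0 -3 0 0 0" --pt "130 0 0 -1.5 0 0 0" --pt "130 0 0 -1.45 0 0 0" --pt "130 0 0 0 0 0 0" --pt "130 0 0 0 0 0 0"

```text
time_s: 12.15
ee_pos: [0.4486, 0.1863, 0.0921]
eef_rot: [3.14, -0.001, 1.429]
force: [1.3, -0.5, -0.2]
grip_width: 0.0464
grip_force: 0.0
```

Call:
apply_moves --pt "255 0 0 0 0 0 0" --pt "255 0 0 0 0 0 0" --pt "255 0 0 0 0 0 0" --pt "255 0 0 0 0 0 0" --pt "255 0 0 0 0 0 0" --pt "255 0 0 0 0 0 0" --grip_force 20

```text
time_s: 12.75
ee_pos: [0.4489, 0.186, 0.0913]
eef_rot: [3.139, -0.001, 1.429]
force: [6.0, -0.5, -2.7]
grip_width: 0.0113
grip_force: 20.0
```

```bash
python3 - <<'E'
from h import *
o=ctrl.get_obs(); print(o["ee_pos"],o["eef_rot"],o["force"],o["moment"],o["grip_width"])
E
```

```text
[0.44894634 0.18600215 0.09128288] [ 3.13933356e+00 -5.07833718e-04  1.42873828e+00] [ 5.98773214 -0.50255444 -2.72644225] [-0.22679233 -1.10812598 -0.02895611] 0.011256987964756906
```

```bash
python3 - <<'E'
import numpy as np
th=np.radians(np.r_[0,2,np.arange(5,81,4),83,85,87,88.5,90]); r=19.5
d=np.c_[np.diff(1-np.cos(th))*r*.99,-np.diff(1-np.cos(th))*r*.1425,np.diff(np.sin(th))*r]
for i,k in enumerate(d.round(2)): print(f"[255,{k[0]},{k[1]},{k[2]},0,0,0],",end="\n" if i%10==9 else "")
E
```

```text
[255,0.01,-0.0,0.68,0,0,0],[255,0.06,-0.01,1.02,0,0,0],[255,0.16,-0.02,1.35,0,0,0],[255,0.26,-0.04,1.34,0,0,0],[255,0.35,-0.05,1.31,0,0,0],[255,0.44,-0.06,1.29,0,0,0],[255,0.53,-0.08,1.25,0,0,0],[255,0.61,-0.09,1.21,0,0,0],[255,0.69,-0.1,1.17,0,0,0],[255,0.77,-0.11,1.11,0,0,0],
[255,0.85,-0.12,1.06,0,0,0],[255,0.92,-0.13,1.0,0,0,0],[255,0.99,-0.14,0.93,0,0,0],[255,1.05,-0.15,0.86,0,0,0],[255,1.1,-0.16,0.78,0,0,0],[255,1.16,-0.17,0.7,0,0,0],[255,1.2,-0.17,0.62,0,0,0],[255,1.24,-0.18,0.53,0,0,0],[255,1.27,-0.18,0.44,0,0,0],[255,1.3,-0.19,0.35,0,0,0],
[255,1.99,-0.29,0.35,0,0,0],[255,0.67,-0.1,0.07,0,0,0],[255,0.67,-0.1,0.05,0,0,0],[255,0.5,-0.07,0.02,0,0,0],[255,0.51,-0.07,0.01,0,0,0],
```

Call:
apply_moves --pt "255 0.15 0 0.68 0 0 0" --pt "255 0.06 -0.01 1.02 0 0 0" --pt "255 0.16 -0.02 1.35 0 0 0" --pt "255 0.26 -0.04 1.34 0 0 0" --pt "255 0.35 -0.05 1.31 0 0 0" --pt "255 0 0 0 0 0 0"

```text
time_s: 13.35
ee_pos: [0.4574, 0.1848, 0.1496]
eef_rot: [-3.141, 0.0, 1.429]
force: [-7.8, 0.6, -0.8]
grip_width: 0.0116
grip_force: 20.0
```

Call:
apply_moves --pt "255 0.44 -0.06 1.29 0 0 0" --pt "255 0.53 -0.08 1.25 0 0 0" --pt "255 0.61 -0.09 1.21 0 0 0" --pt "255 0.69 -0.1 1.17 0 0 0" --pt "255 0.77 -0.11 1.11 0 0 0" --pt "255 0.85 -0.12 1.06 0 0 0" --pt "255 0.92 -0.13 1.0 0 0 0" --pt "255 0 0 0 0 0 0"

```text
time_s: 14.15
ee_pos: [0.5051, 0.1781, 0.2321]
eef_rot: [-3.14, -0.0, 1.429]
force: [-24.6, -0.6, 20.1]
grip_width: 0.0112
grip_force: 20.0
```

Call:
apply_moves --pt "255 0.99 -0.14 0.93 0 0 0" --pt "255 1.05 -0.15 0.86 0 0 0" --pt "255 1.1 -0.16 0.78 0 0 0" --pt "255 1.16 -0.17 0.7 0 0 0" --pt "255 1.2 -0.17 0.62 0 0 0" --pt "255 0 0 0 0 0 0"

```text
time_s: 14.75
ee_pos: [0.5616, 0.1698, 0.27]
eef_rot: [3.14, -0.001, 1.428]
force: [-6.9, -2.0, 11.0]
grip_width: 0.0114
grip_force: 20.0
```

Call:
apply_moves --pt "255 1.2 -0.18 0.55 0 0 0" --pt "255 1.2 -0.18 0.45 0 0 0" --pt "255 1.25 -0.18 0.35 0 0 0" --pt "255 1.2 -0.18 0.2 0 0 0" --pt "255 1.0 -0.14 0.1 0 0 0" --pt "255 0.8 -0.1 0.05 0 0 0" --pt "255 0.5 -0.07 0.02 0 0 0" --pt "255 0.4 -0.06 0.01 0 0 0" --pt "255 0 0 0 0 0 0" --pt "255 0 0 0 0 0 0"

```text
time_s: 15.75
ee_pos: [0.6365, 0.1587, 0.2865]
eef_rot: [3.14, 0.0, 1.428]
force: [-1.2, -2.9, 6.4]
grip_width: 0.0115
grip_force: 20.0
```

```bash
python3 - <<'E'
from h import *
s=cam("side");c=cam("top")
a=cv2.resize(s["img"][60:330,270:420,::-1],None,fx=2.2,fy=2.2,interpolation=cv2.INTER_CUBIC)
b=cv2.resize(c["img"][120:240,230:450,::-1],None,fx=2,fy=2)
b=cv2.copyMakeBorder(b,0,a.shape[0]-b.shape[0],0,0,0)
cv2.imwrite("pics/z7.png",np.hstack([a,b])); o=ctrl.get_obs(); print(o["ee_pos"],o["eef_rot"],o["force"],o["grip_width"],o["grip_force"])
E
```

```text
[0.63647082 0.15876241 0.28647144] [3.13988070e+00 1.84240062e-04 1.42841644e+00] [-1.34083264 -3.28391105  5.4231769 ] 0.011373460384937488 20.00334620475769
```

View pics/z7.png

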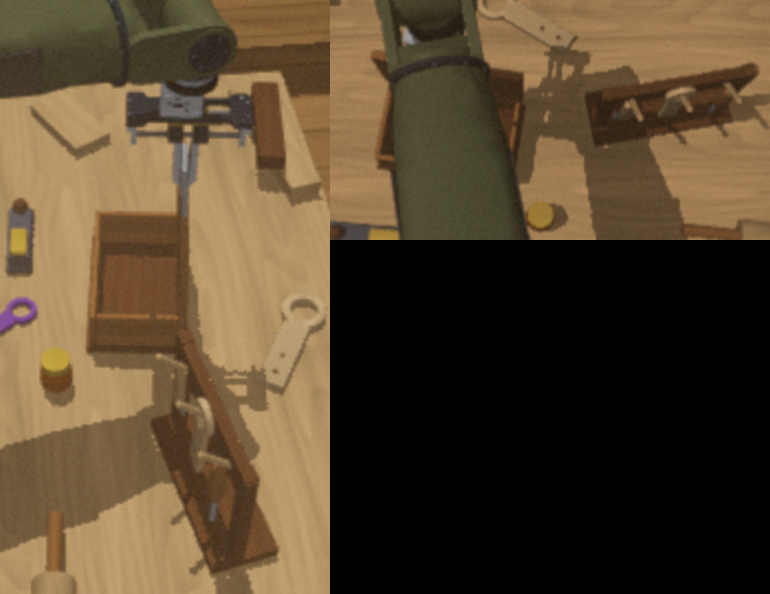

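The lid stands almost upright in the gripper, with the bar at crop (185,165). The template still hangs at (203,425) and the bystanders have not moved. By geometry about 5 mm remains.

Call:
apply_moves --pt "255 0.25 -0.04 0 0 0 0" --pt "255 0.25 -0.04 0.05 0 0 0" --pt "255 0 0 0 0 0 0" --pt "255 0 0 0 0 0 0" --pt "255 0 0 0 0 0 0" --pt "255 0 0 0 0 0 0" --pt "255 0 0 0 0 0 0" --pt "255 0 0 0 0 0 0" --pt "255 0 0 0 0 0 0"

```text
time_s: 16.75
ee_pos: [0.6415, 0.158, 0.2865]
eef_rot: [3.14, 0.0, 1.428]
force: [-1.7, -4.0, 5.1]
grip_width: 0.0113
grip_force: 20.0
```

```bash
python3 - <<'E'
from h import *
np.set_printoptions(precision=4,suppress=True)
s=cam("side"); o=ctrl.get_obs(); print(o["ee_pos"],o["eef_rot"],o["force"],o["grip_force"],abs(o["joint_vel"]).max())
# lid side edge check: predicted image columns of the lid's near side face (y=-.123) for plumb and +-0.05 rad
h=np.array([.6425,.158,.087]);ux=np.array([.99,-.1425,0]);uy=np.array([.1425,.99,0])
for th in(1.52,1.571,1.62):
    r=-np.cos(th)*ux+np.sin(th)*np.array([0,0,1]); n=np.sin(th)*ux+np.cos(th)*np.array([0,0,1])
    for t in(.02,.145):
        print(th,t,[np.round(proj(s,h+t*r-.123*uy+k*.007*n),1) for k in(-1,1)])
g=cv2.resize(s["img"][150:230,335:375,::-1],None,fx=7,fy=7,interpolation=cv2.INTER_CUBIC); cv2.imwrite("pics/z8.png",g)
E
```

```text
[0.6415 0.158  0.2865] [3.1404 0.0002 1.4284] [-0.9974 -4.1136  5.8447] 20.00353217124939 0.0018654087744602258
1.52 0.02 [array([350.2, 200.9]), array([354.4, 200.8])]
1.52 0.145 [array([350.1, 175.3]), array([354.5, 175.3])]
1.571 0.02 [array([350.5, 200.8]), array([354.7, 200.9])]
1.571 0.145 [array([352.5, 175.2]), array([356.9, 175.3])]
1.62 0.02 [array([350.8, 200.8]), array([355., 201.])]
1.62 0.145 [array([354.7, 175.3]), array([359.1, 175.5])]
```

View pics/z8.png

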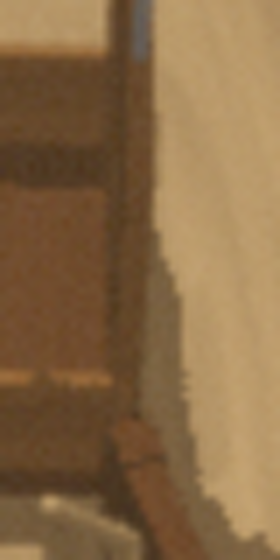

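The lid's near edge runs from crop columns 108–138 at the bottom to about 113–153 at the top, which matches the plumb prediction (right edge 354.7 and 356.9 px). The arm is still, so I'll hand in.

```bash
python3 -c "
from station import ctrl
print(ctrl.hand_in())"
```

```text
the job is handed in; nothing more can be done
None
```

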